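Seat and clamp a drill guide plate on a tilted jig

ROBOT

A 7-joint arm with a two-finger parallel gripper is mounted at the origin on the work surface. World frame = base frame: x ahead of the robot, y to its left, z up, the work surface at z = 0. Lengths are in m, angles in rad, forces in N, time in s.
With the tool pointing down it reaches from about 0.35 to 0.9 m from the base axis. Payload 8.1 kg.
Tool frame: the origin (TCP) lies at the very end of the fingers, on their centre line; the grasp point (between the pads) lies 19 mm behind it (arm.tcp_to_grasp is the z of the grasp point in the tool frame, in m); z points along the fingers, y is the line along which they close (so a half turn about z gives the same grasp; the last joint's range is limited). The gripper opens to 92 mm and grips with 3 to 60 N. Pads are 19 mm wide; open, the fingers measure 130 mm over their backs; the gripper's body (75 mm by 190 mm) begins 47 mm behind the grasp point.
Start: joints at [1.081, 0.434, 0.025, 1.573, -0.012, 1.134, -0.075], TCP at [0.236, -0.579, 0.227] pointing down, gripper open.
Joint ranges: [-2.62, 2.62], [-0.44, 2.09], [-1.27, 1.32], [0.08, 2.57], [-1.32, 4.46], [0.12, 2], [-2.74, 2.74]. Speed limits (rad/s): [2.22, 2.22, 3.01, 3.01, 3.14, 3.14, 3.14].

INTERFACE

Orientations are given as a rotation vector (axis times angle).
In Python, from cell import readout, vision, sign_off, arm gives the robot as it stands. The module is installed in compiled form; this text tells all that it offers.
- The arm moves only by the shell command python3 -m creep 'ROWS' [FORCE]. ROWS is JSON, a list of rows, each a list of 5 numbers: the shift along the tool's x, y, z in units of 4 cm (1.0 is 4 cm), then the turn about the tool's z in units of 4 degrees (1.0 is 4 degrees), then the opening, from 0 (shut) to 1 (fully open). A call has 1 to 12 rows; each row shifts and turns the commanded pose from where the row before left it, along the tool's axes as they then stand; what a row does not reach is not made up. A row lasts 1/8 s, in which the tool goes at most 62.5 mm and 10.7 degrees, less where a joint would pass 70% of its speed; a pose out of reach is approached as far as the arm can. A call with a number of a shift or a turn outside -1 to 1 is refused whole. A call with a gripper value outside its range is refused whole. The fingers move at their own pace and stop on an object; FORCE is the grip in N (left out, the last holds). Time passes only in rows, so rows that do not move let the fingers close. It gives the time, the measured TCP pose, the force, the opening and the grip force at its end, in the units of the state.
- readout.observe(): the state, without advancing time (a new reading comes with each control period).
- vision.get_image(name): name is "scene" or "top" or "wrist"; returns a dict with "pixels" (480x640x3 uint8, blue, green, red), "z_map" (480x640 float32, m along the optical axis (not along the pixel's ray), 0 where there is no reading), "camera_matrix" (3x3 intrinsics, pixels), "k1" (the pictures are not rectified: a ray, as slopes to the right and down, at radius r is drawn at 1 + k1 r^2 times it, then the intrinsics apply), "position" and "rotation" of the camera in the world. Camera axes: x right, y up, looking along -z (the intrinsics and any distortion apply to the point x, -y, -z); pixel columns grow to the right and rows downward; lengths in m; the calibration is good to about 2 mm. A picture is of the moment at which its call begins.
- sign_off(): hands the job in; it is judged then, once.
The state is a dict: "clock": time; "joints": joint angles; "dq": joint speeds; "joint_efforts": joint torques, N m; "position": TCP position; "ee_rot": TCP orientation; "force": force on the tool from outside, world axes, zero at the start; "ft_torque": the same for the moment, N m; "width": opening from 0.0 (shut) to 1.0 (fully open); "gripper_force": force on a finger pad.
Only numpy, scipy, OpenCV 4.12 (cv2) and the standard library are available. Lean on these libraries where they do the work, as an engineer would, in place of code of your own. Each camera call takes 0.05 s, during which the arm holds its last target. There are 200 camera calls.

TASK

Pick up the aluminium drill guide plate by its grip bar and lower it square onto the sloping table of the drill jig so that both dowel pins come up through its two holes and it lies fully home, flush on the table. Then turn the T-handle clockwise (seen from above it) until it comes up against its stop, so that the clamp jaw slides over the plate's edge. Leave the slope of the table as it is set and do not shove the jig or the things lying around.

Things in the scene. Friction and masses are not known exactly. Their poses are not given: they have to be found in the camera images.
- plate: Loose drill guide plate, plain aluminium, 120 (x) x 80 (y) x 10 mm thick, 0.3 to 0.5 kg, lying flat on the bench at the start. Origin: centre of its underside; z out of its top. Two 11 mm through holes at x = +45 and -45 mm, y = 0. Same after a half turn about z: fits either way round. The four small bushings on top do not matter.
- grip_bar (a point): Centre of the top of the plate's grip bar, 44 mm above the plate's origin, same axes. The bar stands on the middle of the plate: 56 mm long along x, 16 mm wide in y, rising 34 mm above the plate's top.
- jig: Fixed grey base of the drill jig: foot 150 x 220 x 12 mm, two upright cheeks (outer faces 109 mm either side of the middle, tops 115 mm above the bench). Origin: centre of its underside. Between them a dark steel table (150 x 186 x 16 mm) tilts about an axis along the jig's y, 85 mm above the bench, sloping down to the jig's -x side (roughly away from the robot).
- tilt_table (a joint): Slope of the jig's table in rad, 0 = level; 0.40 to 0.60 (23 to 34 degrees) at the start. Locked by strong friction; it is not to be changed.
- seat (a point): Point on the sloping table's face; z: outward normal, x: up the slope, y: level. Two steel dowel pins at x = +45 and -45 mm, y = 0, 10 mm thick, 14 mm tall (last 1.5 mm narrows to 9.2 mm), on a strip that may be locked up to 3 mm up or down x from here: feel for them. Plate home: origin here give or take that shift, on the table, z axes together, x parallel either way. Pins then show 4 mm.
- screw_axis (a point): Point on the T-handle's axis at the height of its bar, fixed to the table; same axes as seat, in whose frame it lies at x = 0, y = -92, z = +45 mm. The screw stands along z on a grey block (50 x 44 mm, its top 27 mm below this point).
- t_bar (a point): Same point, but turning with the T-handle; x runs along the bar, z along the screw axis. Round steel bar 10 mm thick, 82 mm over its rounded ends (41 mm each way), with an 18 mm hub in the middle (6 mm above and below the bar's axis).
- t_screw (a joint): Angle of the T-handle in rad, grows when turned clockwise seen from the tip of the z axis (above the table). Starts at 0 to 0.5; stop at 4.7. At 0 the bar lies along the x axis of seat. Friction about 0.12 N m; it stays where it is left.
- jaw (a joint): Travel of the clamp jaw in m, driven by the T-handle at 3 mm per rad, towards the plate (+y of seat). A steel slip 36 mm wide, 8 mm thick, its underside 12 mm above the table. At 0 its edge is 7 mm short of the seated plate's edge; at the stop it covers 7 mm of it.
- mug: Bystander: blue-glazed mug 80 mm across, 90 mm high. Origin: centre of its underside.
- tin: Bystander: grey jar 60 mm across, 80 mm high. Origin: centre of its underside.
- driver: Bystander: screwdriver with wooden handle, lying on the bench.
There are look-alikes about, which are no part of the job. Of the things that look like the plate, the smallest one is meant.

How it is judged:
By the outcome, as a careful person would: the job done as asked, in the order asked, and still so for the second after the job is handed in, with the robot touching nothing.
It also fails if it takes over 72 s, if anything falls off the work surface, if the arm or the gripper's body presses on something with over 40 N, if the wrist force passes 120 N, or if a joint passes its speed limit or range.

## Working session

There is one attempt and no reset: what is moved stays moved. The work goes in short steps, Python scripts to look and compute and a shell command to move; the robot and the scene stay as the last step left them, time stands still between calls to the robot, and variables do not carry over. Pictures are saved under pics/ and viewed, at most 10 in all, crops included, and the job is handed in when it is done.

```bash
mkdir -p pics
cat > h.py <<'E'
import numpy as np, cv2
from cell import readout, vision, arm
from scipy.spatial.transform import Rotation as R
def get(n):
    im=vision.get_image(n); 
    return im
def dirs(im,px):
    K=np.array(im["camera_matrix"]); px=np.atleast_2d(px).astype(float)
    d=(px-[K[0,2],K[1,2]])/[K[0,0],K[1,1]]
    u=d.copy()
    for _ in range(20): u=d/(1+im["k1"]*(u**2).sum(1,keepdims=True))
    return np.c_[u[:,0],-u[:,1],-np.ones(len(u))]
def rotm(im):
    r=np.array(im["rotation"]); return r if r.shape==(3,3) else R.from_rotvec(r).as_matrix()
def rays(im,px): return np.array(im["position"]),dirs(im,px)@rotm(im).T
def onz(im,px,z):
    o,d=rays(im,px); return o+d*((z-o[2])/d[:,2])[:,None]
def depthpts(im,px):
    px=np.atleast_2d(px).astype(int); z=im["z_map"][px[:,1],px[:,0]]
    o,d=rays(im,px); return o+d*z[:,None]
def cloud(im):
    v,u=np.mgrid[0:480,0:640]; px=np.c_[u.ravel(),v.ravel()]
    P=depthpts(im,px).reshape(480,640,3); P[im["z_map"]==0]=np.nan; return P
def proj(im,X):
    c=(np.atleast_2d(X)-np.array(im["position"]))@rotm(im); s=np.c_[c[:,0],-c[:,1]]/(-c[:,2:])
    s=s*(1+im["k1"]*(s**2).sum(1,keepdims=True)); K=np.array(im["camera_matrix"])
    return s*[K[0,0],K[1,1]]+[K[0,2],K[1,2]]
E
python3 - <<'E'
from h import *
for n in("scene","top","wrist"):
    im=get(n); cv2.imwrite(f"pics/{n}0.png",im["pixels"]); print(n,im["position"],np.round(rotm(im),3).tolist(),im["k1"],im["camera_matrix"][0])
s=readout.observe(); print(s)
print([a for a in dir(arm) if a[0]!='_'])
E
```

```text
scene [ 1.19127633 -0.10012938  1.04388848] [[0.15, -0.82, 0.552], [0.989, 0.126, -0.081], [-0.003, 0.558, 0.83]] -0.10663511739577372 [506.52190823   0.         324.68349299]
top [0.31223637 0.01339264 1.33205822] [[-0.023, 0.98, -0.197], [-1.0, -0.021, 0.013], [0.008, 0.197, 0.98]] -0.10964465541729282 [526.09436617   0.         314.74461078]
wrist [ 0.31435921 -0.54683201  0.38424579] [[0.378, 0.88, 0.288], [-0.926, 0.359, 0.117], [-0.0, -0.311, 0.951]] -0.008464724074751006 [415.04878939   0.         321.57075807]
{'clock': 0.15, 'joints': array([ 1.08141653,  0.43506745,  0.02496452,  1.57384446, -0.01157594,
        1.13398607, -0.07506441]), 'dq': array([-0.00049992, -0.00342535,  0.00099451, -0.00075273,  0.00021538,
       -0.00150998,  0.00211008]), 'joint_efforts': array([ 2.20562753e-03, -6.68262863e+01,  9.86393653e-01, -3.14691389e+01,
       -6.04759553e-02,  3.92826623e-02,  1.15727548e-04]), 'position': array([ 0.23557453, -0.57851286,  0.22613921]), 'ee_rot': array([-3.08194428e+00, -6.03538115e-01,  5.40229908e-04]), 'force': array([-1.19772638,  0.55237494,  0.32555385]), 'ft_torque': array([0.03218019, 0.00182746, 0.03761583]), 'gripper_force': 0.0, 'width': 0.9996343500844015}
['PlanningError', 'tcp_to_grasp']
```

View pics/top0.png

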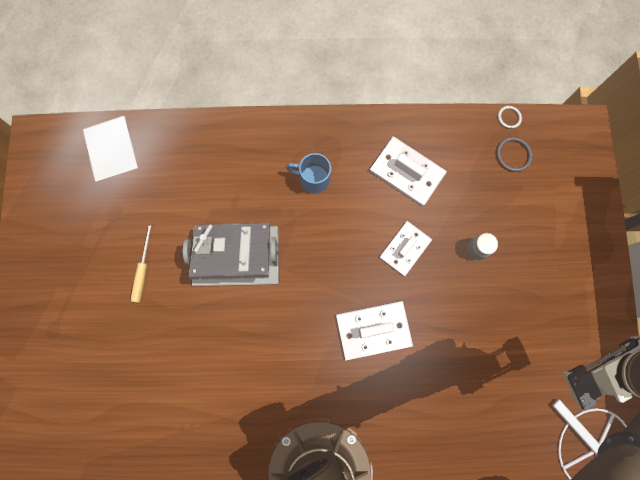

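View pics/scene0.png

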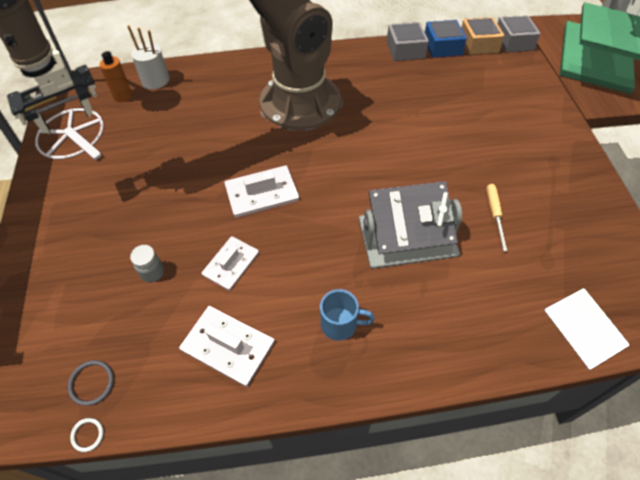

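Candidates for the plate in the top view are (408,170) large, (406,248) small and (375,330) large. I choose (406,248), the smallest. The jig is at (233,253), with the T-handle on its +Y side.

Run:
```python
from h import *
im=get("top"); p=im["pixels"]; hsv=cv2.cvtColor(p,cv2.COLOR_BGR2HSV)
m=((hsv[...,1]<50)&(hsv[...,2]>140)).astype(np.uint8); m=cv2.morphologyEx(m,cv2.MORPH_CLOSE,np.ones((7,7)))
for c in cv2.findContours(m,cv2.RETR_EXTERNAL,cv2.CHAIN_APPROX_NONE)[0]:
    if cv2.contourArea(c)<600: continue
    cc=c[:,0,:]; ctr=cc.mean(0)
    if not(330<ctr[0]<460 and 120<ctr[1]<370): continue
    W=onz(im,cc,0.010)[:,:2]; r=cv2.minAreaRect((W*1000).astype(np.float32)); print(ctr,r)
cv2.imwrite("pics/crop.png",np.hstack([cv2.resize(p[215:285,365:445],(400,350),interpolation=2),cv2.resize(p[210:290,175:285],(400,350),interpolation=2)]))
# jig
P=cloud(im); roi=P[215:295,175:290].reshape(-1,3)
q=roi[(roi[:,2]>0.05)&(roi[:,2]<.13)]
# ransac plane
rng=np.random.default_rng(0);best=0
for _ in range(500):
    a=q[rng.choice(len(q),3,False)]; n=np.cross(a[1]-a[0],a[2]-a[0]); l=np.linalg.norm(n)
    if l<1e-6: continue
    n/=l; k=abs((q-a[0])@n)<.003
    if k.sum()>best: best=k.sum();K=k
s=q[K]; c=s.mean(0); n=np.linalg.svd(s-c)[2][2]; n*=np.sign(n[2]); print(best,len(q),c,n,np.arccos(n[2]),np.degrees(np.arctan2(n[1],n[0])))
print(cv2.minAreaRect((s[:,:2]*1000).astype(np.float32)))
f=roi[(roi[:,2]>0.006)&(roi[:,2]<.018)]; print("foot",f[:,0].min(),f[:,0].max(),f[:,1].min(),f[:,1].max())
```

```text
[373.99099099 330.27477477] ((341.31787109375, -145.97312927246094), (116.61161041259766, 173.96017456054688), 10.04217529296875)
[405.38211382 248.18699187] ((548.171875, -236.08688354492188), (82.66596984863281, 122.911376953125), 51.11842346191406)
[408.10982659 170.35260116] ((757.11962890625, -254.3573455810547), (173.54953002929688, 117.10755157470703), 53.32853317260742)
2881 4507 [0.53352867 0.19116315 0.09449142] [0.40790804 0.00370323 0.91301551] 0.42018005337277486 0.520151191237525
((538.3475341796875, 202.88848876953125), (141.71051025390625, 229.60098266601562), 0.2776314914226532)
foot 0.44463938793280333 0.6460424753323823 0.06952308031212269 0.35754332158262386
```

View pics/crop.png

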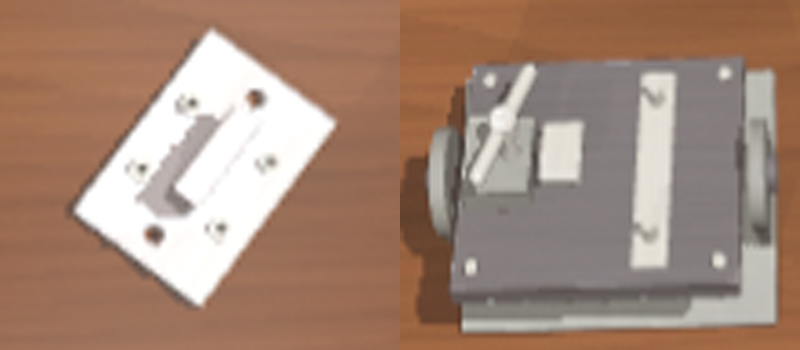

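The crop confirms (406,248) is the small plate: 120×80 mm at world (0.548, -0.236), with its long axis at -38.9°. In the jig half of the crop, the pins are at (652,95) and (648,232), and the T-handle hub is at (500,120).

```bash
python3 -m creep '[[0.95,-0.456,0,0,1],[0.95,-0.456,0,0,1],[0.95,-0.456,0,0,1],[0.95,-0.456,0,0,1],[0.95,-0.456,0,0,1],[0.95,-0.456,0,0,1],[0.95,-0.456,0,0,1],[0.95,-0.456,0,0,1],[0.95,-0.456,0,0,1],[0.95,-0.456,0,0,1],[0.95,-0.456,0,0,1],[0,0,0,1,1]]' 8
python3 -m creep '[[0,0,0,1,1],[0,0,0,1,1],[0,0,0,1,1],[0,0,0,1,1],[0,0,0,1,1],[0,0,0,1,1],[0,0,0,1,1],[0,0,0,1,1],[0,0,0,1,1],[0,0,0,1,1],[0,0,0,1,1],[0,0,0,1,1]]'
python3 -m creep '[[0,0,0,1,1],[0,0,0,1,1],[0,0,0,0.25,1],[0,0,0,0,1]]'
python3 - <<'E'
from h import *
im=get("wrist"); p=im["pixels"]; cv2.imwrite("pics/w1.png",p); s=readout.observe()
M=R.from_rotvec(s["ee_rot"]).as_matrix(); print(s["position"],M.round(3).tolist(),s["joints"].round(2))
P=cloud(im); near=np.hypot(P[...,0]-.548,P[...,1]+.236)<.085
for lo,hi in((.006,.016),(.036,.052)):
    k=near&(P[...,2]>lo)&(P[...,2]<hi); a=P[k]; print(lo,k.sum(),a.mean(0) if len(a) else 0, cv2.minAreaRect((a[:,:2]*1000).astype(np.float32)))
E
```

```text
clock: 1.7
position: [0.5496, -0.2311, 0.2264]
ee_rot: [-3.099, -0.503, -0.002]
force: [-0.8, -0.4, 0.1]
width: 1.001
gripper_force: 0.0
clock: 3.2
position: [0.5471, -0.2353, 0.2265]
ee_rot: [3.035, -0.812, -0.001]
force: [0.1, -0.6, -0.9]
width: 0.999
gripper_force: 0.0
clock: 3.7
position: [0.5472, -0.2353, 0.2266]
ee_rot: [2.963, -1.043, -0.0]
force: [0.2, 0.0, 0.1]
width: 0.999
gripper_force: 0.0
[ 0.54718195 -0.23534492  0.22666884] [[0.78, -0.626, -0.0], [-0.626, -0.78, -0.0], [-0.0, 0.0, -1.0]] [ 0.24  0.39  0.1   1.65 -0.04  1.1  -1.89]
0.006 9609 [ 0.55033448 -0.23823568  0.01034581] ((547.0018310546875, -235.61863708496094), (80.25910949707031, 120.16218566894531), 51.01728439331055)
0.036 1215 [ 0.54815603 -0.23662653  0.04395826] ((547.146240234375, -236.0343017578125), (15.555074691772461, 55.34893035888672), 50.93478012084961)
```

View pics/w1.png

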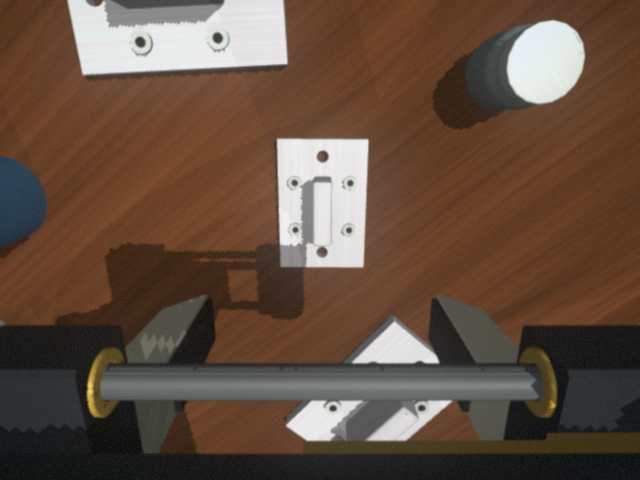

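The wrist view shows the small plate centred at (323,203), and the grip-bar depth matches the 44 mm height. I'll grip it about 10 mm off centre, so that it hangs tilted at close to the table slope.

```bash
python3 -m creep '[[-0.26,0.015,0.8,0,1],[0,0,0.8,0,1],[0,0,0.8,0,1],[0,0,0.8,0,1],[0,0,0.8,0,1],[0,0,0.7,0,1],[0,0,0.4,0,0.5],[0,0,0.19,0,0.3],[0,0,0,0,0],[0,0,0,0,0],[0,0,0,0,0],[0,0,0,0,0]]' 8
python3 -m creep '[[0,0,0,0,0],[0,0,0,0,0],[0,0,-0.2,0,0],[0,0,-0.5,0,0],[0,0,-0.8,0,0],[0,0,-0.8,0,0],[0,0,0,0,0],[0,0,0,0,0]]'
python3 - <<'E'
from h import *
im=get("wrist"); p=im["pixels"]; cv2.imwrite("pics/w2.png",p); s=readout.observe(); print(s["position"],s["force"])
E
```

```text
clock: 5.25
position: [0.539, -0.2294, 0.0156]
ee_rot: [-2.963, 1.045, -0.001]
force: [0.3, -0.7, -0.2]
width: 0.396
gripper_force: 0.0
clock: 6.25
position: [0.5379, -0.229, 0.1062]
ee_rot: [2.963, -1.044, -0.002]
force: [-1.0, 0.1, -4.5]
width: 0.172
gripper_force: 8.0
[ 0.53762869 -0.22889935  0.10576954] [-0.07508164  0.31955312 -4.77424196]
```

View pics/w2.png

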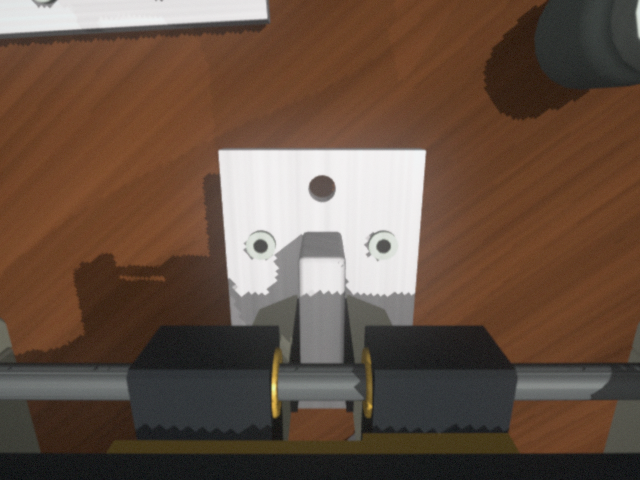

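The plate is held by the near part of its bar, with its front hole at (322,188). Next I'll measure its tilt in the grip.

```bash
cat >> h.py <<'E'
def plane(q,tol=.002,it=300):
    rng=np.random.default_rng(0);best=0
    for _ in range(it):
        a=q[rng.choice(len(q),3,False)]; n=np.cross(a[1]-a[0],a[2]-a[0]); l=np.linalg.norm(n)
        if l<1e-8: continue
        n/=l; k=abs((q-a[0])@n)<tol
        if k.sum()>best: best=k.sum();K=k
    s=q[K]; c=s.mean(0); n=np.linalg.svd(s-c,full_matrices=False)[2][2]; return c,n*np.sign(n[2]),K
def plate(box=(150,230,200,430)):
    """tilt of held plate; returns in tool frame: plate top plane normal and front edge"""
    im=get("wrist"); s=readout.observe(); M=R.from_rotvec(s["ee_rot"]).as_matrix()
    P=cloud(im); r0,r1,c0,c1=box; T=(P[r0:r1,c0:c1].reshape(-1,3)-s["position"])@M
    v,u=np.mgrid[r0:r1,c0:c1]; T=T[~np.isnan(T[:,0])]
    T=T[(abs(T[:,1])<.045)&(abs(T[:,2])<.06)&(T[:,0]>0.02)]
    c,n,K=plane(T); n=-n*np.sign(n[2]); t=T[K]
    print("N",K.sum(),"normal(tool)",n.round(4),"tilt about y deg",np.degrees(np.arctan2(n[0],-n[2])),"c",c.round(4),"xmax",np.percentile(t[:,0],[95,99,100]).round(4),"ymin/max",np.percentile(t[:,1],[0.5,99.5]).round(4))
    return im,s,M,c,n
E
python3 -c "
from h import *
plate()"
```

```text
N 15478 normal(tool) [ 1.2e-03  1.0e-04 -1.0e+00] tilt about y deg 0.06623825718134568 c [0.0547 0.0001 0.005 ] xmax [0.0689 0.0701 0.0703] ymin/max [-0.0395  0.0397]
```

Run:
```python
from h import *
im=get("top"); P=cloud(im); roi=P[215:295,175:290].reshape(-1,3); q=roi[(roi[:,2]>.04)&(roi[:,2]<.15)]
c,n,K=plane(q); print(c,n,np.arccos(n[2]))
o,d=rays(im,[[244.3,231.7],[243.2,263],[202.5,237.5]])
for off in(.012,.012,.045): pass
for dd,off in zip(d,(.012,.012,.047)):
    t=((c+off*n-o)@n)/(dd@n); print((o+t*dd).round(4))
```

```text
[0.53150862 0.19049968 0.09573531] [0.39244154 0.00252499 0.91977348] 0.4032934167604128
[0.5818 0.1675 0.0874]
[0.4998 0.1655 0.1224]
[0.5599 0.2594 0.1345]
```

```bash
python3 -m creep '[[0,0,-0.3,-0.5,0],[0,0,-0.5,-1,0],[0,0,-0.5,-1,0],[0,0,-0.5,-1,0],[0,0,-0.5,-1,0],[0,0,-0.5,-1,0],[0,0,-0.5,-1,0],[0,0,-0.5,-1,0],[0,0,-0.5,-1,0],[0,0,-0.5,-1,0],[0,0,-0.05,-0.75,0],[0,0,0,0,0]]' 15
python3 -m creep '[[-0.1,-0.4,0,0,0],[-0.2,-0.8,0,0,0],[-0.25,-1,0,0,0],[-0.25,-1,0,0,0],[-0.25,-1,0,0,0],[-0.25,-1,0,0,0],[-0.25,-1,0,0,0],[-0.25,-1,0,0,0],[-0.25,-1,0,0,0],[-0.25,-1,0,0,0],[-0.25,-0.7,0,0,0],[-0.25,-0.3,0,0,0]]'
python3 -m creep '[[0,0,0,0,0],[0,0,0,0,0],[0,0,0,0,0]]'
python3 - <<'E'
from h import *
im=get("wrist"); p=im["pixels"]; cv2.imwrite("pics/w3.png",p); s=readout.observe(); M=R.from_rotvec(s["ee_rot"]).as_matrix(); print(s["position"],s["force"],M.round(4).tolist())
E
```

```text
clock: 7.9
position: [0.5386, -0.2295, 0.3017]
ee_rot: [3.141, 0.06, 0.001]
force: [0.7, -0.2, -4.8]
width: 0.171
gripper_force: 15.0
clock: 9.4
position: [0.4098, 0.1761, 0.301]
ee_rot: [-3.141, -0.064, 0.001]
force: [0.7, -0.2, -3.9]
width: 0.171
gripper_force: 15.0
clock: 9.78
position: [0.4119, 0.1731, 0.3011]
ee_rot: [3.141, 0.056, 0.0]
force: [-0.5, -0.2, -4.5]
width: 0.173
gripper_force: 15.0
[0.41189141 0.1732725  0.30105524] [-0.21252885 -0.82796282 -4.22023359] [[0.9994, 0.0358, 0.0], [0.0358, -0.9994, -0.0003], [-0.0, 0.0003, -1.0]]
```

View pics/w3.png

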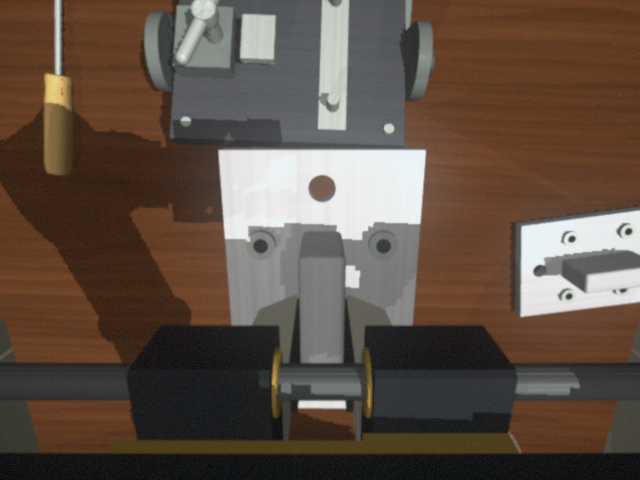

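The view shows the pins at (333,2) and (331,100), and the handle hub at (203,8). I'll move forward a bit and measure.

```bash
python3 -m creep '[[0.5,0,-0.5,0,0],[0.4,0,-0.5,0,0],[0,0,0,0,0],[0,0,0,0,0],[0,0,0,0,0]]'
python3 - <<'E'
from h import *
im=get("wrist"); p=im["pixels"]; cv2.imwrite("pics/w4.png",cv2.resize(p[0:160,130:450],(800,400),interpolation=2)); s=readout.observe(); print(s["position"])
np.savez("w4.npz",**im)
P=cloud(im); q=P[0:150].reshape(-1,3); q=q[(q[:,2]>.05)&(q[:,2]<.2)&(q[:,1]>.08)&(q[:,1]<.32)]
c,n,K=plane(q,.0015); print("n",n,np.arccos(n[2]),np.degrees(np.arctan2(n[1],n[0])),K.sum())
xs=np.cross(n,[0,0,1]); ys=-xs/np.linalg.norm(xs)  # level
if ys[1]>0: ys=-ys
xu=np.cross(ys,n); print("xu",xu,"ys",ys)
h=(q-c)@n; t=np.c_[(q-c)@xu,(q-c)@ys]
k=abs(h)<.003; print("table rect",cv2.minAreaRect((t[k]*1000).astype(np.float32)))
print("hist heights mm",np.histogram(h*1000,bins=np.arange(-10,60,3)))
np.savez("tab.npz",c=c,n=n,xu=xu,ys=ys)
H=np.nan_to_num((P[0:150]-c)@n); 
for lo,hi in((.0105,.018),(.038,.055)):
    m=((H>lo)&(H<hi)).astype(np.uint8)
    nl,lab,st,ce=cv2.connectedComponentsWithStats(m)
    for i in range(1,nl):
        if st[i,4]>12:
            a=P[0:150][lab==i]; print(lo,ce[i].round(1),st[i,4],"world",a.mean(0).round(4),"tab",(((a-c)@xu).mean()*1000).round(1),(((a-c)@ys).mean()*1000).round(1),"h",(H[lab==i].max()*1000).round(1))
E
```

```text
clock: 10.45
position: [0.4465, 0.1753, 0.3403]
ee_rot: [3.14, 0.059, -0.002]
force: [0.6, -0.1, -4.2]
width: 0.177
gripper_force: 15.0
[0.44667763 0.17530347 0.34046541]
n [0.40647394 0.001302   0.91366145] 0.4185937582649501 0.18352670086867093 19018
xu [-0.91365676 -0.00292659  0.40647603] ys [ 0.00320314 -0.99999487  0.        ]
table rect ((-0.6792335510253906, -12.573036193847656), (128.0016326904297, 232.9900665283203), 1.2420547008514404)
hist heights mm (array([  129,   129,  2147, 18281,   449,   293,   320,   452,   699,
        2493,  1021,    34,    26,    20,    22,     8,     5,    52,
         202,   759,   430,     0,     0]), array([-10,  -7,  -4,  -1,   2,   5,   8,  11,  14,  17,  20,  23,  26,
        29,  32,  35,  38,  41,  44,  47,  50,  53,  56,  59]))
0.0105 [335.3  45.4] 104 world [0.5862 0.1675 0.0871] tab -31.4 22.9 h 16.1
0.0105 [201.   81.9] 395 world [0.5498 0.2848 0.107 ] tab 9.6 -94.5 h 18.0
0.0105 [232.1  97.2] 764 world [0.5381 0.2568 0.1116] tab 22.3 -66.5 h 18.0
0.0105 [178.5  92.3] 326 world [0.5405 0.3049 0.1082] tab 18.6 -114.6 h 18.0
0.0105 [409.7 101.3] 274 world [0.5407 0.0997 0.1085] tab 19.1 90.5 h 18.0
0.0105 [266.4 108. ] 77 world [0.5301 0.2264 0.1142] tab 30.7 -36.2 h 17.9
0.0105 [332.3 141.8] 100 world [0.5041 0.1673 0.1236] tab 58.5 22.8 h 15.5
0.038 [222.2  70.2] 1448 world [0.5579 0.2588 0.1381] tab 14.9 -68.5 h 52.7
```

View pics/w4.png

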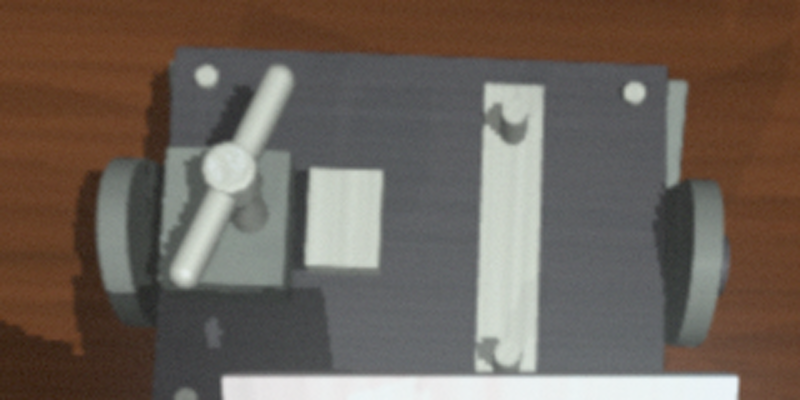

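```bash
cat >> h.py <<'E'
t_=dict(np.load("tab.npz")) if __import__("os").path.exists("tab.npz") else None
if t_:
    c0,n0,xu,ys=t_["c"],t_["n"],t_["xu"],t_["ys"]; S=c0+.01355*xu+.02285*ys
def goto(tgt,s=None):
    s=s or readout.observe(); M=R.from_rotvec(s["ee_rot"]).as_matrix(); print("pos",s["position"].round(4),"yaw",np.degrees(np.arctan2(M[1,0],M[0,0])).round(2),"rows units",((np.array(tgt)-s["position"])@M/.04).round(3))
def tcp(off,clear,d=.0103,h=.034): return S+(d+off)*xu+(h+clear)*n0-np.array([0,0,.019])
E
python3 - <<'E'
from h import *
print("S",S,"tcp home",tcp(0,0),"A",tcp(.014,.014)); t=tcp(.014,.014)
up=S+.045*xu+.014*n0; print("upslope pin tip z",up, "level plate touches at TCP z",up[2]+.015)
goto(t+[0,0,.06])
E
```

```text
S [0.53967004 0.16740342 0.09298139] tcp home [0.54407949 0.16741754 0.10923258] A [0.53697893 0.1673948  0.12771451]
upslope pin tip z [0.50424613 0.16728995 0.12406407] level plate touches at TCP z 0.1390640709139771
pos [0.4467 0.1753 0.3405] yaw 2.17 rows units [2.253 0.281 3.816]
```

```bash
python3 -m creep '[[0.376,0.047,0.3,0,0],[0.376,0.047,0.6,0,0],[0.376,0.047,0.7,0,0],[0.376,0.047,0.8,0,0],[0.376,0.047,0.8,0,0],[0.376,0.047,0.6,0,0],[0,0,0,0.5,0],[0,0,0,0,0],[0,0,0,0,0]]' 8
python3 - <<'E'
from h import *
goto(tcp(.014,.014)); plate()
E
```

```text
clock: 11.62
position: [0.5382, 0.1681, 0.1901]
ee_rot: [-3.141, -0.006, -0.002]
force: [0.0, -0.2, -3.5]
width: 0.173
gripper_force: 8.0
pos [0.5382 0.1681 0.1901] yaw 0.2 rows units [-0.033  0.019  1.56 ]
N 15256 normal(tool) [ 1.670e-02 -6.000e-04 -9.999e-01] tilt about y deg 0.9572498360787944 c [0.0542 0.0003 0.006 ] xmax [0.0683 0.0695 0.0698] ymin/max [-0.0394  0.04  ]
```

```bash
python3 -m creep '[[-0.033,0.019,0.4,0,0],[0,0,0.5,0,0],[0,0,0.25,0,0],[0,0,0.05,0,0],[0,0,0.05,0,0],[0,0,0.05,0,0],[0,0,0.05,0,0],[0,0,0.05,0,0],[0,0,0.05,0,0],[0,0,0,0,0]]' 6
python3 - <<'E'
from h import *
goto(tcp(.014,.014)); plate()
E
```

```text
clock: 12.92
position: [0.5385, 0.1671, 0.1319]
ee_rot: [-3.141, -0.003, -0.005]
force: [4.6, -0.1, -0.5]
width: 0.175
gripper_force: 6.0
pos [0.5385 0.1671 0.1319] yaw 0.13 rows units [-0.038 -0.006  0.104]
N 13573 normal(tool) [ 1.939e-01  1.000e-04 -9.810e-01] tilt about y deg 11.17882416106068 c [0.0516 0.0004 0.0156] xmax [0.0655 0.0667 0.0669] ymin/max [-0.0392  0.04  ]
```

```bash
python3 -m creep '[[0,0,0.03,0,0],[0,0,0.03,0,0],[0,0,0.03,0,0],[0,0,0.03,0,0],[0,0,0,0,0]]'
python3 - <<'E'
from h import *
goto(tcp(.014,.014)); plate()
E
```

```text
clock: 13.6
position: [0.5384, 0.1671, 0.1271]
ee_rot: [-3.141, -0.004, -0.005]
force: [4.4, 0.3, -1.3]
width: 0.168
gripper_force: 6.0
pos [0.5384 0.1671 0.1271] yaw 0.13 rows units [-0.037 -0.006 -0.016]
N 12089 normal(tool) [ 3.429e-01 -5.000e-04 -9.394e-01] tilt about y deg 20.056255909033865 c [0.0494 0.0004 0.0235] xmax [0.0626 0.0638 0.064 ] ymin/max [-0.0392  0.04  ]
```

```bash
python3 -m creep '[[0,0,0.03,0,0],[0,0,0.03,0,0],[0,0,0.02,0,0],[0,0,0,0,0]]'
python3 - <<'E'
from h import *
goto(tcp(.014,.014)); im,s,M,c,n=plate(); cv2.imwrite("pics/w5.png",im["pixels"])
nw=M@n; print(nw,n0,"height of plate top over table at c (mm)",((s["position"]+M@c-c0)@n0)*1000)
E
```

```text
clock: 14.15
position: [0.5383, 0.1672, 0.1245]
ee_rot: [-3.141, -0.004, -0.005]
force: [3.4, -1.4, 7.0]
width: 0.176
gripper_force: 6.0
pos [0.5383 0.1672 0.1245] yaw 0.13 rows units [-0.034 -0.006 -0.082]
N 11143 normal(tool) [ 0.408 -0.001 -0.913] tilt about y deg 24.07896891219118 c [0.0483 0.0004 0.0267] xmax [0.0608 0.062  0.0622] ymin/max [-0.0392  0.04  ]
[0.40483192 0.00122745 0.91439029] [0.40647394 0.001302   0.91366145] height of plate top over table at c (mm) 23.619559925851124
```

The plate now matches the slope (24.08° against 23.98°) and rests on both pin tips, with its top 23.6 mm above the table against 24 expected. Next I'll measure the front hole against the pin.

```bash
cat >> h.py <<'E'
def hole():
    im,s,M,c,n=plate(); cw=s["position"]+M@c; nw=M@n
    g=cv2.cvtColor(im["pixels"],cv2.COLOR_BGR2GRAY)
    e=cw+0*nw
    P=cloud(im); on=np.nan_to_num(abs((P-cw)@nw),nan=1)<.0025
    T=(P-s["position"])@M; on&=(abs(T[...,1])<.06)&(T[...,0]>.0)
    m=on.astype(np.uint8); m[320:]=0
    nl,lab,st,ce=cv2.connectedComponentsWithStats(m); i=1+st[1:,4].argmax(); m=(lab==i).astype(np.uint8)
    cs,hi=cv2.findContours(m,cv2.RETR_CCOMP,cv2.CHAIN_APPROX_NONE)
    for k,q in enumerate(cs):
        if hi[0][k][3]>=0 and cv2.contourArea(q)>150:
            o,d=rays(im,q[:,0]); w=o+d*(((cw-o)@nw)/(d@nw))[:,None]
            ab=np.c_[(w-S)@xu,(w-S)@ys]*1000; (x,y),r=cv2.minEnclosingCircle(ab.astype(np.float32)); print("hole px",q[:,0].mean(0),"tab u,y",round(x,2),round(y,2),"r",round(r,2),"h",((w-S)@n0).mean()*1000)
E
python3 -c "
from h import *
hole()"
```

```text
N 11138 normal(tool) [ 0.408  -0.0011 -0.913 ] tilt about y deg 24.081511751967707 c [0.0483 0.0004 0.0267] xmax [0.0608 0.062  0.0622] ymin/max [-0.0392  0.04  ]
hole px [378.74545455 244.45454545] tab u,y -18.44 26.0 r 6.55 h 23.575084219559557
hole px [262.10135135 246.02702703] tab u,y -18.42 -24.68 r 6.61 h 23.576573640450928
hole px [321.62857143 194.34285714] tab u,y -40.83 0.62 r 5.81 h 23.615503954236313
```

View pics/w5.png

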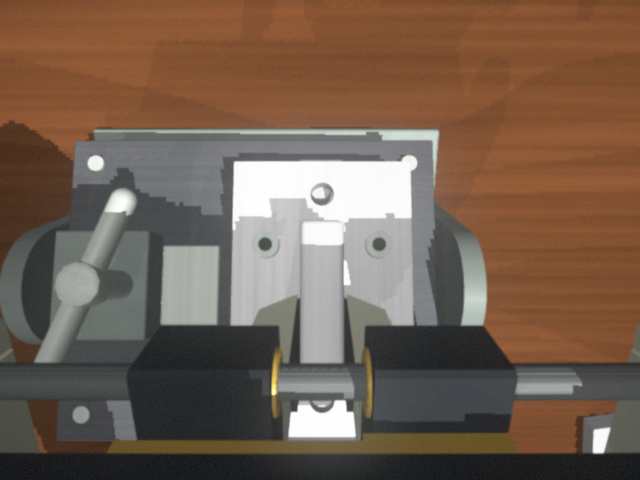

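Through the front hole at (322,194) the pin tip is visible off-centre. The hole is 4.2 mm up-slope and 0.6 mm sideways of the pin, because the bar slid in the light grip. I'll tighten the grip, lift slightly, shift and check again.

```bash
python3 -m creep '[[0,0,0,0,0],[0,0,0,0,0],[0.015,0,-0.034,0,0],[0.048,-0.008,0.022,0,0],[0.048,-0.008,0.022,0,0],[0,0,0,0,0],[0,0,0,0,0]]' 20
python3 -c "
from h import *
hole();s=readout.observe();print(s['position'],s['force'])"
```

```text
clock: 15.12
position: [0.5411, 0.1677, 0.1223]
ee_rot: [-3.141, -0.004, 0.001]
force: [3.4, 2.7, -5.7]
width: 0.173
gripper_force: 20.0
N 11161 normal(tool) [ 0.4069 -0.0013 -0.9135] tilt about y deg 24.012853543524468 c [0.0483 0.0003 0.0267] xmax [0.0608 0.062  0.0622] ymin/max [-0.0393  0.0399]
hole px [377.97029703 245.08910891] tab u,y -21.94 25.47 r 6.51 h 22.65299149322202
hole px [265.46456693 243.66141732] tab u,y -21.88 -25.29 r 6.54 h 22.602489051442276
hole px [321.47058824 194.58823529] tab u,y -44.28 0.06 r 5.77 h 22.608816036852872
[0.54105278 0.16766718 0.12233641] [ 3.08705663  0.93511772 -4.59062583]
```

```bash
python3 -m creep '[[0.008,0,0.004,0,0],[-0.0102,0,0.0228,0,0],[-0.0102,0,0.0228,0,0],[-0.0102,0,0.0228,0,0],[0,0,0,0,0]]'
python3 -c "
from h import *
hole();s=readout.observe();print(s['position'],s['force'])"
```

```text
clock: 15.8
position: [0.5402, 0.1675, 0.1197]
ee_rot: [3.141, 0.004, -0.0]
force: [2.3, 0.4, -5.7]
width: 0.173
gripper_force: 20.0
N 11155 normal(tool) [ 4.084e-01 -3.000e-04 -9.128e-01] tilt about y deg 24.10340821289283 c [0.0483 0.0004 0.0267] xmax [0.0608 0.062  0.0622] ymin/max [-0.0393  0.0399]
hole px [379.53211009 243.14678899] tab u,y -22.06 25.66 r 6.49 h 19.873649423726196
hole px [265.45294118 243.60588235] tab u,y -22.05 -25.05 r 6.54 h 19.860215326079373
hole px [321.         194.11111111] tab u,y -44.62 0.27 r 5.81 h 19.814532383506375
[0.54012495 0.16749251 0.119678  ] [ 2.25056767  0.58670644 -5.66091345]
```

Both pins are entering: the plate top is at 19.8 mm with no resisting force. I'll keep lowering along the normal.

```bash
python3 -m creep '[[-0.0102,0,0.0228,0,0],[-0.0102,0,0.0228,0,0],[-0.0102,0,0.0228,0,0],[-0.0102,0,0.0228,0,0],[-0.0102,0,0.0228,0,0],[-0.0102,0,0.0228,0,0],[-0.0102,0,0.0228,0,0],[0,0,0,0,0]]'
python3 -c "
from h import *
hole();s=readout.observe();print(s['position'],s['force'])"
```

```text
clock: 16.85
position: [0.5373, 0.1675, 0.1133]
ee_rot: [3.142, 0.004, -0.0]
force: [2.8, 0.8, -6.3]
width: 0.173
gripper_force: 20.0
N 11482 normal(tool) [ 4.063e-01 -6.000e-04 -9.137e-01] tilt about y deg 23.97419941537904 c [0.0483 0.0004 0.0267] xmax [0.0608 0.062  0.0622] ymin/max [-0.0393  0.0399]
hole px [377.91724138 245.2137931 ] tab u,y -22.09 25.6 r 6.54 h 12.8839840779306
hole px [264.72580645 244.96774194] tab u,y -22.08 -25.1 r 6.54 h 12.859994281434808
[0.53732217 0.16752365 0.11332544] [ 3.1416844   1.51775829 -6.06795398]
```

```bash
python3 -m creep '[[-0.0102,0,0.0228,0,0],[-0.0102,0,0.0228,0,0],[-0.0102,0,0.0228,0,0],[-0.005,0,0.0114,0,0],[0,0,0,0,0]]'
python3 -c "
from h import *
hole();s=readout.observe();print(s['position'],s['force'])"
```

```text
clock: 17.52
position: [0.536, 0.1676, 0.1104]
ee_rot: [-3.142, -0.004, -0.0]
force: [1.8, 1.9, -2.1]
width: 0.175
gripper_force: 20.0
N 11150 normal(tool) [ 4.069e-01 -9.000e-04 -9.135e-01] tilt about y deg 24.00820648588888 c [0.0483 0.0004 0.0266] xmax [0.0608 0.062  0.0622] ymin/max [-0.0393  0.04  ]
hole px [378.45185185 243.31111111] tab u,y -22.37 25.79 r 6.74 h 9.779509672194711
hole px [264.63758389 243.09395973] tab u,y -22.07 -25.11 r 6.54 h 9.744044284049318
hole px [321.67105263 193.02631579] tab u,y -45.0 -0.02 r 6.35 h 9.756693205000202
[0.53601466 0.16754485 0.11037819] [ 1.79342861  0.54040502 -1.8052763 ]
```

```bash
python3 -m creep '[[-0.0102,0,0.0228,0,0],[0,0,0,0,0]]' 
python3 -c "
from h import *
s=readout.observe();print(s['position'],s['force'])"
python3 -m creep '[[0,0,0,0,0.18],[0,0,0,0,0.25],[0,0,0,0,0.35],[0,0,0,0,0.35],[0,0,-0.3,0,0.35],[0,0,-0.6,0,0.35],[0,0,-0.8,0,0.35],[0,0,-0.8,0,0.35],[0,0,-0.8,0,0.35],[-0.5,0,-0.8,0,0.35],[-0.5,0,0,0,0.2],[0,0,0,0,0]]'
python3 - <<'E'
from h import *
im=get("wrist"); cv2.imwrite("pics/w6.png",im["pixels"][0:330]); s=readout.observe(); print(s["position"],s["force"])
P=cloud(im); H=(P-S)@n0; U=(P-S)@xu; Y=(P-S)@ys
k=(abs(H-.010)<.004)&(abs(U)<.056)&(abs(Y)<.036); print(k.sum()); c,n,K=plane(P[k]); print("plate n",n,"h",(c-S)@n0, "n0",n0)
t=(abs(H)<.004)&(abs(U)<.08)&(abs(Y)>.045); c2,n2,_=plane(P[t]); print("table n now",n2,"h",(c2-S)@n0)
k=(abs(H-.010)<.003)&(abs(U)<.075)&(abs(Y)<.045); a=np.c_[U[k],Y[k]]*1000; print(cv2.minAreaRect(a.astype(np.float32)))
k=(H>.036)&(H<.056)&(abs(U)<.06)&(Y<-.04); a=np.c_[U[k],Y[k]]*1000; print("handle",a.mean(0),cv2.minAreaRect(a.astype(np.float32)),H[k].max())
E
```

```text
clock: 17.82
position: [0.536, 0.1676, 0.1103]
ee_rot: [-3.141, -0.004, -0.002]
force: [0.1, -0.3, 5.8]
width: 0.172
gripper_force: 20.0
[0.53604775 0.16755563 0.11031764] [ 0.10914384 -0.26139282  5.81609066]
clock: 19.32
position: [0.4943, 0.1676, 0.2742]
ee_rot: [3.141, 0.006, 0.0]
force: [0.3, 0.0, 0.2]
width: 0.178
gripper_force: 0.0
[0.49509813 0.16732847 0.27378711] [-0.0623175   0.69205178 -0.0714339 ]
10609
plate n [0.40504542 0.00147296 0.91429538] h 0.009821937465457216 n0 [0.40647394 0.001302   0.91366145]
table n now [0.40491473 0.00138563 0.9143534 ] h -0.0001917720996564617
((-0.24071884155273438, 0.2682647705078125), (80.36622619628906, 121.07487487792969), 89.91850280761719)
handle [  1.07308769 -91.07248663] ((-0.23607254028320312, -91.75437927246094), (17.78740882873535, 80.64036560058594), 74.6383285522461) 0.05279991299389749
```

View pics/w6.png

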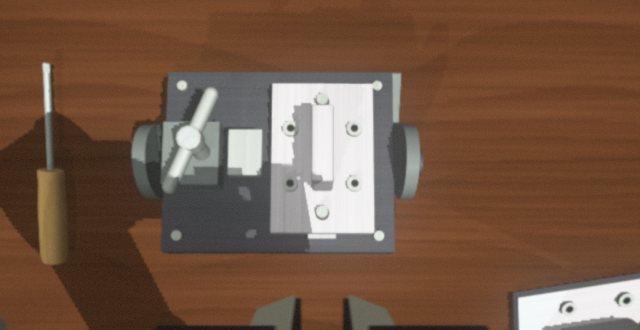

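Plate home: it is flush, 10.0 mm above the table face, and centred within 0.3 mm. Both pins show, at (322,99) and (322,212). The slope is unchanged. The handle hub is at (189,138), with bar ends at (211,92) and (172,185). Next I'll fit the bar angle and plan a tracked push with closed fingers on the down-slope arm.

```bash
cat > push.py <<'E'
from h import *
AX=S-.092*ys+.045*n0
def pose(th,gap,r=.031,dz=-.012):
    e=np.cos(th)*xu+np.sin(th)*ys; tg=np.sin(th)*xu-np.cos(th)*ys
    hb=np.array([e[0],e[1],0]); hb/=np.linalg.norm(hb); tx=np.array([-hb[1],hb[0],0]); tx*=np.sign(tx@tg)
    return AX+r*e+[0,0,dz]-(.0145+gap)*tx, np.degrees(np.arctan2(tx[1],tx[0]))
def rows(ths,gap,start,yaw,r=.031,dz=-.012):
    p=np.array(start)
    for th in ths:
        q,y=pose(th,gap,r,dz); a=np.radians(yaw); x=np.array([np.cos(a),np.sin(a),0]); yy=np.array([np.sin(a),-np.cos(a),0])
        d=(q-p)/.04; t=-((y-yaw+180)%360-180)/4
        print([round(float(v),3) for v in(d@x,d@yy,-d[2],t)],"th",round(np.degrees(th),1)); p=q; yaw=y
E
python3 - <<'E'
from push import *
im=get("wrist"); s=readout.observe(); P=cloud(im); H=(P-S)@n0; U=((P-S)@xu)*1000; Y=((P-S)@ys)*1000+92
r=np.hypot(U,Y); 
for sg in(1,-1):
    k=(H>.043)&(H<.056)&(r>14)&(r<42)&(U*sg>0); a=np.c_[U[k],Y[k]]; l=cv2.fitLine(a.astype(np.float32),cv2.DIST_L2,0,.01,.01).ravel(); print(sg,k.sum(),a.mean(0),l,np.degrees(np.arctan2(*(a.mean(0)[::-1]))),r[k].max())
k=(H>.043)&(r<42); print("all line",cv2.fitLine(np.c_[U[k],Y[k]].astype(np.float32),cv2.DIST_HUBER,0,.01,.01).ravel())
print("joints",s["joints"].round(2),"AX",AX)
th=np.radians(163)
q,y=pose(th,.010); print(q,y); goto(q+[0,0,.06])
E
```

```text
1 570 [25.16014958 -8.91657344] [ 0.92289644 -0.38504824 25.16015    -8.916574  ] -19.51395523251655 40.40908353806035
-1 541 [-24.18544128  10.94625763] [  0.93130434  -0.364242   -24.185442    10.946258  ] 155.64863625005364 41.05782152645108
all line [ 0.9272685  -0.37439695  1.2043412   1.1154599 ]
joints [-0.17  0.26 -0.32  1.73  0.09  1.17 -2.08] AX [0.55766668 0.25946154 0.13409615]
[0.59248153 0.27374335 0.11004599] -108.31781764409509
pos [0.4956 0.1672 0.2735] yaw 0.15 rows units [ 2.429 -2.659  2.584]
```

```bash
python3 -m creep '[[0.6,-0.66,0.3,0,0],[0.6,-0.66,0.3,0,0],[0.6,-0.66,0.3,0,0],[0.6,-0.66,0.3,0,0],[0,0,0,-1,0],[0,0,0,-1,0],[0,0,0,-1,0],[0,0,0,-1,0],[0,0,0,-1,0],[0,0,0,-1,0],[0,0,0,-1,0],[0,0,0,-1,0]]' 20 | tail -5
python3 -m creep '[[0,0,0,-1,0],[0,0,0,-1,0],[0,0,0,-1,0],[0,0,0,-1,0],[0,0,0,-1,0],[0,0,0,-1,0],[0,0,0,-1,0],[0,0,0,-1,0],[0,0,0,-1,0],[0,0,0,-1,0],[0,0,0,-1,0],[0,0,0,-1,0]]' | head -3
python3 -m creep '[[0,0,0,-1,0],[0,0,0,-1,0],[0,0,0,-1,0],[0,0,0,-1,0],[0,0,0,-1,0],[0,0,0,-1,0],[0,0,0,-1,0],[0,0,0,-1,0],[0,0,0,-1,0],[0,0,0,-1,0],[0,0,0,-1,0],[0,0,0,-1,0]]' | head -3
python3 -m creep '[[0,0,0,-1,0],[0,0,0,-1,0],[0,0,0,-1,0],[0,0,0,-1,0],[0,0,0,-1,0],[0,0,0,-1,0],[0,0,0,-1,0],[0,0,0,-1,0],[0,0,0,-1,0],[0,0,0,-1,0],[0,0,0,-1,0],[0,0,0,-1,0]]' | head -3
python3 -m creep '[[0,0,0,-1,0],[0,0,0,-1,0],[0,0,0,-1,0],[0,0,0,-1,0],[0,0,0,-1,0],[0,0,0,-1,0],[0,0,0,-1,0],[0,0,0,-1,0],[0,0,0,-1,0],[0,0,0,-1,0],[0,0,0,-1,0],[0,0,0,-1,0]]' | head -3
python3 -m creep '[[0,0,0,-1,0],[0,0,0,-1,0],[0,0,0,-1,0],[0,0,0,-1,0],[0,0,0,-1,0],[0,0,0,-1,0],[0,0,0,0,0],[0,0,0,0,0]]' | head -3
python3 - <<'E'
from push import *
s=readout.observe(); print(s["joints"].round(2),s["width"]); q,y=pose(np.radians(158),.010); print(q,y); goto(q)
E
```

```text
position: [0.5917, 0.2729, 0.2244]
ee_rot: [3.018, 0.873, -0.002]
force: [-0.0, 0.1, -0.9]
width: 0.002
gripper_force: 0.0
clock: 22.42
position: [0.5918, 0.2728, 0.2244]
ee_rot: [-2.402, -2.024, 0.002]
clock: 23.92
position: [0.5918, 0.2727, 0.2244]
ee_rot: [-1.371, -2.825, 0.002]
clock: 25.42
position: [0.5919, 0.2727, 0.2244]
ee_rot: [-0.104, -3.138, 0.001]
clock: 26.92
position: [0.5919, 0.2727, 0.2243]
ee_rot: [1.182, -2.909, -0.001]
clock: 27.92
position: [0.5915, 0.273, 0.2248]
ee_rot: [1.757, -2.603, -0.001]
[ 0.15  0.78 -1.22  1.44  0.73  1.42  1.68] 0.0029883889105795933
[0.5938015  0.27037149 0.11041294] -113.67175688034554
pos [0.5915 0.273  0.2248] yaw -111.97 rows units [ 0.039 -0.08   2.859]
```

```bash
python3 -m creep '[[0.04,-0.08,0.6,0.4,0],[0,0,0.7,0,0],[0,0,0.7,0,0],[0,0,0.5,0,0],[0,0,0.36,0,0],[0,0,0,0,0],[0,0,0,0,0]]'
python3 - <<'E'
from push import *
s=readout.observe(); M=R.from_rotvec(s["ee_rot"]).as_matrix(); print(s["joints"].round(2),M[:,2].round(3)); goto(pose(np.radians(158),.010)[0])
rows([np.radians(158)]*2+list(np.radians(np.arange(154,113,-4))),0,s["position"],np.degrees(np.arctan2(M[1,0],M[0,0])))
E
```

```text
clock: 28.8
position: [0.5939, 0.2711, 0.1118]
ee_rot: [-1.723, 2.625, 0.0]
force: [-0.6, -0.0, 0.1]
width: 0.006
gripper_force: 0.0
[ 0.13  0.88 -1.14  1.57  0.83  1.25  1.58] [ 0.001  0.001 -1.   ]
pos [0.5939 0.2711 0.1118] yaw -113.45 rows units [ 0.019 -0.004  0.036]
[0.269, -0.003, 0.036, 0.056] th 158.0
[0.0, 0.0, -0.0, -0.0] th 158.0
[0.054, -0.028, -0.009, 1.06] th 154.0
[0.054, -0.029, -0.01, 1.049] th 150.0
[0.054, -0.029, -0.012, 1.037] th 146.0
[0.053, -0.029, -0.013, 1.024] th 142.0
[0.053, -0.028, -0.014, 1.012] th 138.0
[0.053, -0.028, -0.015, 0.999] th 134.0
[0.052, -0.028, -0.016, 0.987] th 130.0
[0.052, -0.027, -0.017, 0.975] th 126.0
[0.052, -0.027, -0.018, 0.963] th 122.0
[0.051, -0.026, -0.019, 0.953] th 118.0
[0.051, -0.026, -0.02, 0.944] th 114.0
```

```bash
python3 -m creep '[[0.13,0,0.018,0.05,0],[0.14,0,0.018,0,0],[0.054,-0.028,-0.009,1,0],[0.054,-0.029,-0.01,1,0],[0.054,-0.029,-0.012,1,0],[0.053,-0.029,-0.013,1,0],[0.053,-0.028,-0.014,1,0],[0.053,-0.028,-0.015,1,0],[0.052,-0.028,-0.016,1,0],[0.052,-0.027,-0.017,1,0],[0.052,-0.027,-0.018,1,0],[0.051,-0.026,-0.019,1,0]]'
cat >> push.py <<'E'
def nxt(a,b,step=4,gap=0):
    s=readout.observe(); M=R.from_rotvec(s["ee_rot"]).as_matrix(); y=np.degrees(np.arctan2(M[1,0],M[0,0])); print(s["joints"].round(2),s["force"].round(1),M[:,2].round(3),"pushing N",(s["force"]@M).round(1),"yaw",y)
    rows(np.radians(np.arange(a,b-.1,-step)),gap,s["position"],y)
E
python3 -c "
from push import *
nxt(114,66)"
```

```text
clock: 30.3
position: [0.5849, 0.2386, 0.1157]
ee_rot: [-0.711, 3.057, 0.003]
force: [4.6, 3.3, -3.6]
width: 0.007
gripper_force: 3.0
[ 0.14  0.77 -1.01  1.63  0.71  1.15  0.98] [ 4.6  3.3 -3.6] [ 0.002  0.002 -1.   ] pushing N [-5.6  0.9  3.7] yaw -153.7990163138749
[0.07, -0.018, -0.031, 0.97] th 114.0
[0.051, -0.025, -0.02, 0.935] th 110.0
[0.051, -0.025, -0.021, 0.928] th 106.0
[0.05, -0.024, -0.021, 0.923] th 102.0
[0.05, -0.023, -0.022, 0.918] th 98.0
[0.05, -0.022, -0.022, 0.915] th 94.0
[0.05, -0.022, -0.022, 0.914] th 90.0
[0.05, -0.021, -0.022, 0.914] th 86.0
[0.05, -0.021, -0.022, 0.915] th 82.0
[0.05, -0.02, -0.022, 0.918] th 78.0
[0.05, -0.02, -0.021, 0.923] th 74.0
[0.05, -0.019, -0.021, 0.928] th 70.0
[0.051, -0.019, -0.02, 0.935] th 66.0
```

Pushing force is 5.6 N, as expected, so I'll continue.

```bash
python3 -m creep '[[0.07,-0.018,-0.03,0.97,0],[0.051,-0.025,-0.02,0.935,0],[0.051,-0.025,-0.021,0.93,0],[0.05,-0.024,-0.021,0.92,0],[0.05,-0.023,-0.022,0.92,0],[0.05,-0.022,-0.022,0.915,0],[0.05,-0.022,-0.022,0.915,0],[0.05,-0.021,-0.022,0.915,0],[0.05,-0.021,-0.022,0.915,0],[0.05,-0.02,-0.022,0.92,0],[0.05,-0.02,-0.021,0.92,0],[0.05,-0.019,-0.021,0.93,0]]'
python3 -c "
from push import *
nxt(66,18)"
```

```text
clock: 31.8
position: [0.5621, 0.224, 0.1261]
ee_rot: [0.498, 3.1, -0.0]
force: [3.8, -0.1, -2.5]
width: 0.004
gripper_force: 2.3
[ 0.09  0.66 -0.86  1.69  0.56  1.06  0.3 ] [ 3.8 -0.1 -2.5] [ 0.002 -0.    -1.   ] pushing N [-3.6  1.1  2.5] yaw 161.73405038377356
[0.07, 0.021, -0.029, 0.922] th 66.0
[0.051, -0.019, -0.02, 0.944] th 62.0
[0.051, -0.018, -0.019, 0.953] th 58.0
[0.051, -0.018, -0.018, 0.963] th 54.0
[0.052, -0.018, -0.017, 0.975] th 50.0
[0.052, -0.019, -0.016, 0.987] th 46.0
[0.052, -0.019, -0.015, 0.999] th 42.0
[0.053, -0.019, -0.014, 1.012] th 38.0
[0.053, -0.02, -0.013, 1.024] th 34.0
[0.053, -0.02, -0.012, 1.037] th 30.0
[0.054, -0.021, -0.01, 1.049] th 26.0
[0.054, -0.021, -0.009, 1.06] th 22.0
[0.054, -0.022, -0.008, 1.07] th 18.0
```

```bash
python3 -m creep '[[0.07,0.021,-0.029,0.92,0],[0.051,-0.019,-0.02,0.945,0],[0.051,-0.018,-0.019,0.953,0],[0.051,-0.018,-0.018,0.963,0],[0.052,-0.018,-0.017,0.975,0],[0.052,-0.019,-0.016,0.987,0],[0.052,-0.019,-0.015,1,0],[0.053,-0.019,-0.014,1,0],[0.053,-0.02,-0.013,1,0],[0.053,-0.02,-0.012,1,0],[0.054,-0.021,-0.01,1,0],[0.054,-0.021,-0.009,1,0]]'
python3 -c "
from push import *
nxt(18,-30)"
```

```text
clock: 33.3
position: [0.5367, 0.2333, 0.1335]
ee_rot: [1.693, 2.644, -0.002]
force: [2.9, -4.4, -0.9]
width: 0.003
gripper_force: 2.4
[-0.04  0.56 -0.67  1.74  0.41  0.99 -0.44] [ 2.9 -4.4 -0.9] [ 0.001 -0.002 -1.   ] pushing N [-5.2  0.8  0.9] yaw 114.72383178859135
[0.077, 0.006, -0.015, 1.241] th 18.0
[0.055, -0.023, -0.006, 1.078] th 14.0
[0.055, -0.023, -0.005, 1.085] th 10.0
[0.055, -0.024, -0.003, 1.09] th 6.0
[0.055, -0.025, -0.002, 1.093] th 2.0
[0.055, -0.026, -0.0, 1.094] th -2.0
[0.055, -0.026, 0.002, 1.093] th -6.0
[0.055, -0.027, 0.003, 1.09] th -10.0
[0.055, -0.027, 0.005, 1.085] th -14.0
[0.055, -0.028, 0.006, 1.078] th -18.0
[0.055, -0.028, 0.008, 1.07] th -22.0
[0.054, -0.028, 0.009, 1.06] th -26.0
[0.054, -0.029, 0.01, 1.049] th -30.0
```

```bash
python3 -m creep '[[0,0,0,1,0],[0.075,0.006,-0.015,1,0],[0.055,-0.023,-0.006,1,0],[0.055,-0.023,-0.005,1,0],[0.055,-0.024,-0.003,1,0],[0.055,-0.025,-0.002,1,0],[0.055,-0.026,0,1,0],[0.055,-0.026,0.002,1,0],[0.055,-0.027,0.003,1,0],[0.055,-0.027,0.005,1,0],[0.055,-0.028,0.006,1,0],[0.055,-0.028,0.008,1,0]]'
python3 -c "
from push import *
nxt(-25,-69)"
```

```text
clock: 34.8
position: [0.5254, 0.2582, 0.1341]
ee_rot: [2.622, 1.727, -0.003]
force: [-1.9, -5.9, 4.5]
width: 0.006
gripper_force: 2.6
[-0.22  0.51 -0.47  1.75  0.28  0.95 -1.21] [-1.9 -5.9  4.5] [-0.    -0.002 -1.   ] pushing N [-6.2  0.6 -4.5] yaw 66.75329659674358
[0.03, -0.013, 0.014, 0.902] th -25.0
[0.054, -0.029, 0.01, 1.052] th -29.0
[0.054, -0.029, 0.011, 1.04] th -33.0
[0.053, -0.029, 0.013, 1.028] th -37.0
[0.053, -0.028, 0.014, 1.015] th -41.0
[0.053, -0.028, 0.015, 1.002] th -45.0
[0.052, -0.028, 0.016, 0.99] th -49.0
[0.052, -0.027, 0.017, 0.978] th -53.0
[0.052, -0.027, 0.018, 0.966] th -57.0
[0.051, -0.027, 0.019, 0.956] th -61.0
[0.051, -0.026, 0.02, 0.946] th -65.0
[0.051, -0.025, 0.02, 0.937] th -69.0
```

```bash
python3 -m creep '[[0.03,-0.013,0.014,0.9,0],[0.054,-0.029,0.01,1,0],[0.054,-0.029,0.011,1,0],[0.053,-0.029,0.013,1,0],[0.053,-0.028,0.014,1,0],[0.053,-0.028,0.015,1,0],[0.052,-0.028,0.016,1,0],[0.052,-0.027,0.017,0.98,0],[0.052,-0.027,0.018,0.97,0],[0.051,-0.027,0.019,0.96,0],[0.051,-0.026,0.02,0.95,0],[0.051,-0.025,0.02,0.94,0]]'
python3 -c "
from push import *
nxt(-69,-95)"
```

```text
clock: 36.3
position: [0.5324, 0.2846, 0.1264]
ee_rot: [3.093, 0.546, -0.003]
force: [-3.8, -1.9, 2.1]
width: 0.005
gripper_force: 2.2
[-0.4   0.52 -0.26  1.72  0.16  0.92 -1.94] [-3.8 -1.9  2.1] [-0.002 -0.001 -1.   ] pushing N [-4.2  0.5 -2.1] yaw 20.020768343373753
[0.022, 0.036, -0.006, 0.128] th -69.0
[0.051, -0.025, 0.021, 0.93] th -73.0
[0.051, -0.024, 0.021, 0.924] th -77.0
[0.05, -0.023, 0.022, 0.919] th -81.0
[0.05, -0.023, 0.022, 0.916] th -85.0
[0.05, -0.022, 0.022, 0.914] th -89.0
[0.05, -0.021, 0.022, 0.914] th -93.0
```

```bash
python3 -m creep '[[0.022,0.02,-0.006,0.13,0],[0.051,-0.025,0.015,0.93,0],[0.051,-0.024,0.015,0.92,0],[0.05,-0.023,0.015,0.92,0],[0.05,-0.023,0.015,0.92,0]]'
python3 -c "
from push import *
nxt(-89,-95)"
python3 -m creep '[[0.05,-0.022,0.01,0.9,0],[0.03,0,0,0,0],[0,0,0,0,0]]'
python3 -c "
from push import *
nxt(-93,-95)"
```

```text
clock: 36.92
position: [0.5398, 0.2906, 0.1238]
ee_rot: [3.138, 0.133, -0.005]
force: [-5.1, -1.6, 1.1]
width: 0.004
gripper_force: 2.8
[-0.45  0.53 -0.19  1.71  0.12  0.92 -2.17] [-5.1 -1.6  1.1] [-0.003 -0.001 -1.   ] pushing N [-5.2  1.2 -1. ] yaw 4.870746426159903
[0.069, 0.016, 0.037, 0.943] th -89.0
[0.05, -0.021, 0.022, 0.914] th -93.0
clock: 37.3
position: [0.5418, 0.2917, 0.1231]
ee_rot: [3.14, 0.039, -0.008]
force: [-6.5, -1.0, 0.8]
width: 0.007
gripper_force: 4.2
[-0.46  0.53 -0.18  1.7   0.11  0.93 -2.22] [-6.5 -1.   0.8] [-0.005 -0.001 -1.   ] pushing N [-6.5  0.8 -0.7] yaw 1.415399745674815
[0.068, 0.018, 0.041, 0.993] th -93.0
```

```bash
python3 -m creep '[[0.03,0,0,0,0],[0.03,0,0,0,0],[0,0,0,0,0]]'
python3 -m creep '[[0.03,0,0,0,0],[0.03,0,0,0,0],[0,0,0,0,0]]'
```

```text
clock: 37.67
position: [0.5421, 0.2917, 0.1229]
ee_rot: [3.139, 0.04, -0.013]
force: [-15.2, -1.6, 7.1]
width: 0.002
gripper_force: 8.0
clock: 38.05
position: [0.5423, 0.2917, 0.1228]
ee_rot: [3.138, 0.041, -0.019]
force: [-23.4, -3.6, 12.2]
width: 0.009
gripper_force: 11.8
```

The force rose to 23 N with no movement, so the handle is at its stop. I'll back off, rise and verify.

```bash
python3 -m creep '[[-0.12,0,0,0,0],[-0.3,0,0,0,0],[0,0,-0.7,0,0],[0,0,-0.9,0,0],[-0.3,0.6,-0.9,0,0],[-0.5,0.8,-0.9,0,0],[-0.5,0.8,-0.5,0,0],[0,0,0,0,0],[0,0,0,0,0]]'
python3 - <<'E'
from push import *
im=get("wrist"); cv2.imwrite("pics/w7.png",im["pixels"][0:330]); s=readout.observe(); print(s["position"],s["force"])
P=cloud(im); H=(P-S)@n0; U=(P-S)@xu; Y=(P-S)@ys
k=(abs(H-.010)<.004)&(abs(U)<.056)&(abs(Y)<.030); c,n,K=plane(P[k]); print("plate n",n,"h",(c-S)@n0)
t=(abs(H)<.004)&(abs(U)<.08)&(abs(Y)>.045); c2,n2,_=plane(P[t]); print("table n",n2,"h",(c2-S)@n0)
r=np.hypot(U,Y+.092)
for sg in(1,-1):
    k=(H>.043)&(H<.056)&(r>.014)&(r<.043)&((Y+.092)*sg>0); a=np.c_[U[k],Y[k]+.092]*1000; print("bar",sg,k.sum(),a.mean(0),cv2.fitLine(a.astype(np.float32),2,0,.01,.01).ravel()[:2])
k=(abs(H-.020)<.003)&(abs(U)<.022)&(Y>-.07)&(Y<-.02); print("jaw edge y mm",np.percentile(Y[k]*1000,[1,99]))
E
```

```text
clock: 39.17
position: [0.4828, 0.2029, 0.2798]
ee_rot: [-3.141, -0.036, -0.001]
force: [1.0, -0.0, -0.3]
width: 0.004
gripper_force: 0.0
[0.48269338 0.20320474 0.27934453] [-0.41072157 -0.11651486  0.26553965]
plate n [0.40514985 0.00178432 0.91424855] h 0.009924072911187526
table n [0.40508511 0.00163195 0.91427752] h -0.00016368466724783716
bar 1 564 [ 0.58219197 26.93872757] [ 0.02964845 -0.9995604 ]
bar -1 544 [  0.9678033  -26.44019831] [ 0.01195148 -0.9999286 ]
jaw edge y mm [-58.34992459 -33.12095165]
```

View pics/w7.png

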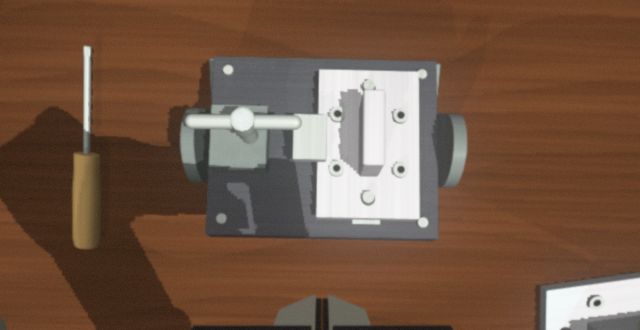

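The bar now lies at about -89°, which is the 4.7 rad stop. The jaw edge at (326,137) covers about 7 mm of the plate. The plate is flush with both pins showing at (369,86) and (369,197), and the table slope is unchanged.

```bash
python3 -c "
from cell import sign_off
print(sign_off())"
```

```text
the job is handed in; nothing more can be done
None
```

The job is handed in: the plate sits flush on both pins, the T-handle is hard against its stop with the jaw about 7 mm over the plate's edge, and the table slope is unchanged, at about 39 s of the 72 s allowed.

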